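# Lever open the lid of the vial case

## Task

The lid of the grey vial case is too tight for fingers. Pick up the pry lever, turn it end for end so that its blade points at the front of the case, put the blade into the notch under the lid and, with the lever only, swing the lid up until it stands upright or nearly so. Then lay the lever down flat on the bench and let go; the gripper must not touch the lid, and the bottles must stay standing where they are.

Things in the scene. Friction and masses are not known exactly. Their poses are not given: they have to be found in the camera images.
- case: Grey box, 100 mm deep (its x) x 150 mm wide (its y), walls 4 mm thick and 72 mm high, topped by a plain aluminium lid 8 mm thick (80 mm in all). Fixed to the bench. Origin: centre of its underside; x points from the front (notch side, towards the robot) to the back (hinge side), z up. Four vials stand fixed in its rear half (their axes 18 mm behind the centre), tops 61 mm above the bench.
- slot (a point): Centre of the mouth of the pry notch in the front wall's outer face, 67 mm above the bench. The notch is 70 mm wide and 10 mm high, from its sill (62 mm above the bench) to the lid's underside (72 mm), and opens into the case; behind the 4 mm wall there is clear space. Axes as the case's.
- case_lid (a joint): Lid angle in rad: 0 shut, 1.57 upright, stop at 1.65. The hinge line lies along the case's y at the top of the back wall, 100 mm behind the slot and 72 mm above the bench. The lid is a flat plate, 100 mm from hinge to front edge, flush with the front wall. The hinge is stiff: about 2 N at the front edge lifts it and it stays where it is left.
- lid_edge (a point): Middle of the lower front edge of the lid plate, moves with the lid (100 mm from the hinge line).
- lever: The pry lever, loose, about 110 g: a straight rigid bar 200 mm long. Black flat-sided handle 100 mm long, 16 mm wide, 20 mm high, then a stiff steel blade 100 mm long, 20 mm wide, 3 mm thick at mid-height of the handle. Origin: middle of its length, underside of the handle; x points along it from handle to blade tip, z up as it lies. It lies flat on the bench beside the case, with the blade towards the robot at the start.
- lever_grip (a point): Point on the lever to hold: on the handle's axis, half-way up (10 mm above the bench as it lies), 30 mm behind the blade's root and 130 mm behind the blade's tip; the handle goes on for 70 mm behind it. Axes as the lever's.
- lever_tip (a point): Middle of the blade's tip edge, 130 mm ahead of lever_grip and on the same axis. Axes as the lever's.
- amber_bottle: Brown bottle with black cap, 58 mm across, 125 mm high, loose, standing to the right of the case. Origin: centre of its underside.
- white_bottle: White bottle, 52 mm across, 112 mm high, loose, standing to the left of the case. Origin: centre of its underside.
- squeeze_bottle: White squeeze bottle with a spout, 93 x 62 mm, 187 mm high, loose, standing at the back left. Origin: centre of its underside.
Not all that is in view belongs to the job. Leave any turquoise look-alike of the lever alone.

How it is judged:
By the outcome, as a careful person would: the job done as asked, in the order asked, and still so for the second after the job is handed in, with the robot touching nothing.
It also fails if it takes over 69 s, if anything falls off the work surface, if the arm or the gripper's body presses on something with over 40 N, if the wrist force passes 120 N, or if a joint passes its speed limit or range.

## Robot

A 6-joint arm with a two-finger parallel gripper is mounted at the origin on a cart in front of the work surface, level with it; the furniture and walls round the work are solid. World frame = base frame: x ahead of the robot, y to its left, z up, the work surface at z = 0. Lengths are in m, angles in degrees, forces in N, time in s.
With the tool pointing down it reaches from about 0.375 to 0.75 m from the base axis. Payload 9 kg.
Tool frame: the origin (TCP) lies where the fingers leave the gripper's body, on its centre line; the fingertips stand 73 mm ahead of it and the grasp point (between the pads) lies 54 mm ahead of it (robot.tip_reach is the distance from the TCP to the fingertips, in m); z points along the fingers, y is the line along which they close (so a half turn about z gives the same grasp; the last joint's range is limited). The gripper opens to 85 mm and grips with 20 to 120 N. Pads are 22 mm wide; open, the fingers measure 114 mm over their backs; the gripper's body (76 mm by 85 mm) begins 54 mm behind the grasp point. The pads swing forward as they close: fully open they stand 13 mm farther back than shut.
Start: joints at [-84.666, 5.964, 5.575, 89.605, 0, 77.527], TCP at [0.184, -0.571, 0.304] pointing down, gripper open.
Joint ranges: [-171.21, 171.21], [-48.23, 106.86], [-62.78, 66.21], [-105.2, 120.99], [-86.42, 89.51], [-180, 180]. Speed limits (degrees/s): [127.2, 127.2, 147.25, 180, 180, 180].

## Interface

Orientations are given as [roll, pitch, yaw] about the fixed x, y, z axes, in that order (R = Rz(yaw) Ry(pitch) Rx(roll)).
In Python, from plant import robot gives the robot as it stands. Calls block until the motion is done:
- robot.move_pose(position, orientation): joint-space move of the TCP to a pose.
- robot.line_to(position, vel=0.15, rotation=None, guard=None): straight line of the TCP; rotation=None keeps the orientation; vel is the mean speed in m/s. With guard (N) it stops when the force on the tool has changed by that much, and returns True; else False.
- robot.goto_joints(angles): joint-space move.
- robot.set_gripper(opening): finger opening in m; the grip force is fixed at half the most; returns when the fingers have stopped.
- robot.pause(seconds).
- robot.ik(position, orientation): joint angles nearest the present ones, or None.
- robot.observe(): the state.
- robot.grab_frame(name): name is "side" or "top" or "wrist"; returns the picture (420x560x3 uint8, blue, green, red); there is no depth.
- robot.get_calibration(name): a dict with "vertical_fov" (degrees; the focal length in pixels is half the picture's height over the tangent of half this angle, whatever the lens; pixels are square), "cx", "cy" (the principal point, pixels), "rvec" (rotation vector, rad) and "tvec" (3), from world to camera coordinates, as OpenCV has them. Camera axes: x right, y down, z forward; pixel columns grow to the right and rows downward; lengths in m; the calibration is good to about 2 mm. The wrist camera is an equidistant fisheye: a pixel r from the principal point sees the ray r / f radians off the axis. A picture is of the moment at which its call begins: read the wrist's pose just before it. get_calibration takes no time and is no camera call; for the wrist camera it gives the pose at the moment of the call.
A pose or a line that the arm cannot do raises robot.IKError and nothing moves.
- robot.job_done(): hands the job in; it is judged then, once.
The state is a dict: "time": time; "q": joint angles; "qvel": joint speeds; "joint_torque": joint torques, N m; "tool_pos": TCP position; "tcp_rot": TCP orientation; "ft_force": force on the tool from outside, world axes, zero at the start; "torque": the same for the moment, N m; "gripper_width": finger opening in m; "gripper_force": force on a finger pad.
Only numpy, scipy, OpenCV 4.12 (cv2) and the standard library are available. Lean on these libraries where they do the work, as an engineer would, in place of code of your own. Each camera call takes 0.05 s, during which the arm holds its last target. There are 200 camera calls.

## Working session

There is one attempt and no reset: what is moved stays moved. The work goes in short steps, each a Python script; the robot and the scene stay as the last script left them, time stands still between calls to the robot, and variables do not carry over. Pictures are saved under pics/ and viewed, at most 12 in all, crops included, and the job is handed in when it is done.

```bash
mkdir -p pics; ls
python3 - <<'E'
from plant import robot
import cv2,numpy as np
o=robot.observe();print(o['time'],o['ft_force'],o['tcp_rot'],o['gripper_width'])
for n in('side','top'):
    cv2.imwrite(f'pics/{n}0.png',robot.grab_frame(n));print(n,robot.get_calibration(n))
E
```

```text
pics
0.0 [-0.97329727 -0.10062887  0.09520035] [-1.79927004e+02 -1.54889124e-02  1.78085381e+01] 0.08519024433775904
side {'vertical_fov': 56.018579146137206, 'cx': 282.30228766470196, 'cy': 209.4269849781842, 'rvec': array([ 0.80443414, -2.37052866,  1.35632742]), 'tvec': array([0.4437326 , 0.21201917, 0.86902006])}
top {'vertical_fov': 43.664073557415755, 'cx': 276.34767579996185, 'cy': 212.84651866074793, 'rvec': array([ 2.12364769, -2.13240681,  0.20993786]), 'tvec': array([0.00295779, 0.55167814, 1.51682193])}
```

View pics/side0.png

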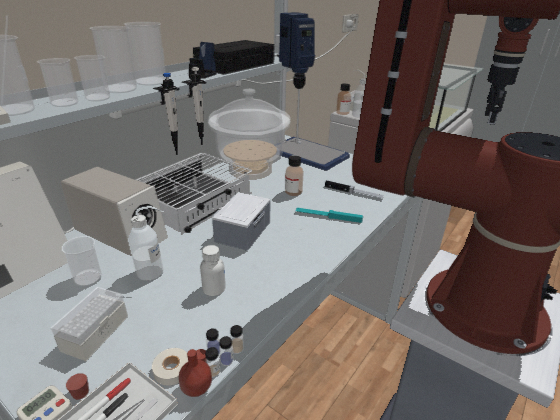

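View pics/top0.png

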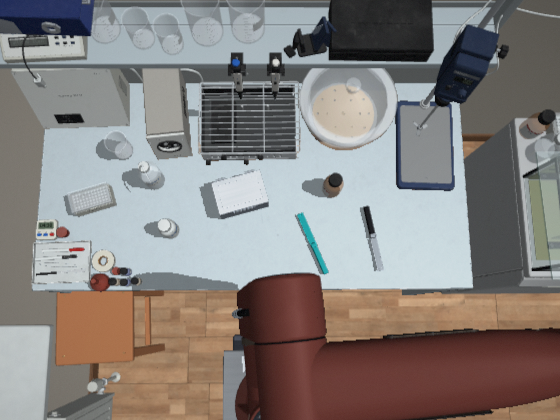

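Side view: the black-handled lever with steel blade is at about (353,189), the turquoise look-alike at (330,215), the case at (243,220). In the top view the look-alike is at (312,243). The bar at (372,238), with black handle and steel blade towards the robot, fits the description. I'll confirm that in a crop.

```bash
cat > h.py <<'E'
import cv2,numpy as np
from plant import robot
def cam(n):
    c=robot.get_calibration(n); R=cv2.Rodrigues(c['rvec'])[0]; t=np.array(c['tvec']).ravel()
    return R,t,210/np.tan(np.radians(c['vertical_fov']/2)),c['cx'],c['cy']
def ray(n,uv,C=None):
    R,t,f,cx,cy=C or cam(n); d=np.array([(uv[0]-cx)/f,(uv[1]-cy)/f,1.])
    if n=='wrist':
        r=np.hypot(d[0],d[1]); d=np.array([d[0]/r*np.sin(r),d[1]/r*np.sin(r),np.cos(r)])
    return -R.T@t,R.T@d
def onz(n,uv,z,C=None):
    o,d=ray(n,uv,C); return o+d*(z-o[2])/d[2]
def proj(n,p,C=None):
    R,t,f,cx,cy=C or cam(n); q=R@np.asarray(p)+t
    if n=='wrist':
        r=np.hypot(q[0],q[1]); th=np.arctan2(r,q[2]); return np.array([cx+f*th*q[0]/r,cy+f*th*q[1]/r])
    return np.array([cx+f*q[0]/q[2],cy+f*q[1]/q[2]])
E
python3 - <<'E'
from h import *
im=cv2.imread('pics/top0.png')
cv2.imwrite('pics/c.png',cv2.resize(im[150:285,200:400],None,fx=4,fy=4,interpolation=cv2.INTER_CUBIC))
roi=np.zeros(im.shape[:2],np.uint8);roi[195:285,345:400]=1
g=im.max(2)
m=((g<80)&(roi>0)).astype(np.uint8)
n,l,s,c=cv2.connectedComponentsWithStats(m);i=1+np.argmax(s[1:,4])
pts=np.argwhere(l==i)[:,::-1].astype(np.float32)
r=cv2.minAreaRect(pts);print(r,s[i]);b=cv2.boxPoints(r)
for p in b:print(p,onz('top',p,.02))
for p in [(335,180),(376,269)]:print(p,onz('top',p,.01))
for uv in [(212,188),(263,172),(270,200),(218,213)]:print(uv,onz('top',uv,.08))
E
```

```text
((368.3988342285156, 220.06179809570312), (27.432861328125, 5.546535015106201), 77.00537872314453) [363 207  12  28 152]
[362.61234 207.32022] [ 0.5740494  -0.26411379  0.02      ]
[368.0168  206.07303] [ 0.5778973  -0.28085205  0.02      ]
[374.18533 232.80338] [ 0.49502311 -0.29651183  0.02      ]
[368.78085 234.05057] [ 0.49125696 -0.27992338  0.02      ]
(335, 180) [ 0.6630314  -0.18288275  0.01      ]
(376, 269) [ 0.38614571 -0.2996068   0.01      ]
(212, 188) [0.62178451 0.1910912  0.08      ]
(263, 172) [0.67033872 0.04014595 0.08      ]
(270, 200) [0.58496066 0.0195222  0.08      ]
(218, 213) [0.54641802 0.17217299 0.08      ]
```

View pics/c.png

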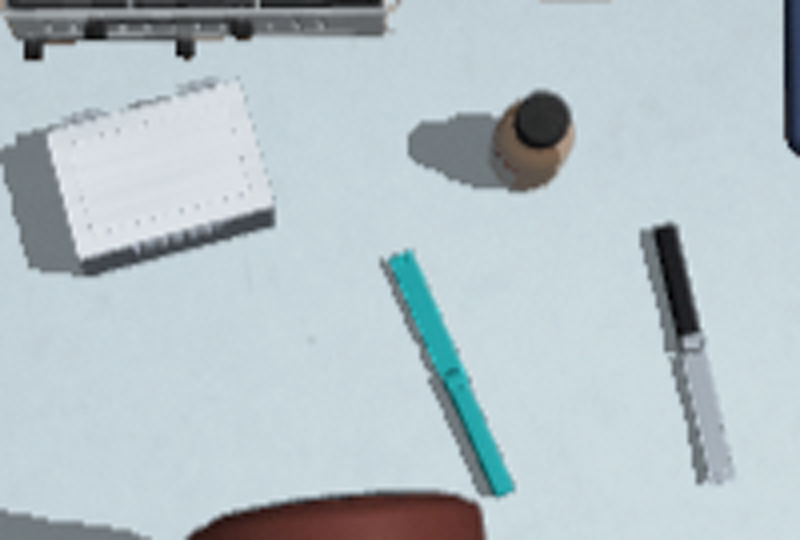

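The crop confirms it: the right bar (black handle at crop (675,280), steel blade down to (718,480)) is the lever. The turquoise one is the look-alike. The measured length is 0.197 m against 0.200 m. Next I'll look closer with the wrist camera above the lever.

Run:
```python
from h import *
print(robot.tip_reach)
robot.move_pose([0.49,-0.285,0.27],[180,0,11])
C=cam('wrist');im=robot.grab_frame('wrist');cv2.imwrite('pics/w1.png',im)
o=robot.observe();print(o['time'],o['q'],o['ft_force'])
import pickle;pickle.dump(C,open('w1.pkl','wb'))
for p in [(0.576,-0.272,.01),(0.507,-.285,.01),(.383,-.309,.01)]:print(proj('wrist',p,C))
```

```text
0.0726
1.7 [-4.35004232e+01 -6.99836595e-02 -4.16592760e+00  8.58927205e+01
 -1.29118118e-02  1.25573515e+02] [ 0.29038065 -0.26125     0.22707697]
[275.69935879  98.10265752]
[275.17588945 166.1792702 ]
[274.74622179 273.02526357]
```

View pics/w1.png

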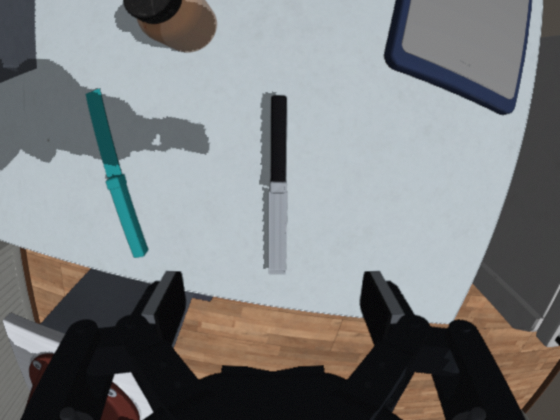

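The wrist view shows the lever nearly vertical in the picture: handle end at (279,96), root at (278,190), blade tip at (278,273). Bench edge is just beyond the tip. I'll grasp, lift and turn it.

Run:
```python
from h import *
import pickle
C=pickle.load(open('w1.pkl','rb'))
e=onz('wrist',(279,96.5),.02,C);r=onz('wrist',(278.3,187),.02,C);t=onz('wrist',(278,273),.0115,C)
d=(t-e)[:2];L=np.linalg.norm(d);u=d/L;yaw=np.degrees(np.arctan2(u[1],u[0]))
m=(t+e)[:2]/2;g=m+u*-.03
print(e,r,t,L,yaw,g)
assert .19<L<.21
T=yaw+180
robot.move_pose([g[0],g[1],.15],[180,0,T])
print(robot.line_to([g[0],g[1],.0765],vel=.1,guard=8))
robot.set_gripper(0.0)
o=robot.observe();print(o['tool_pos'],o['gripper_width'],o['gripper_force'],o['ft_force'])
robot.line_to([g[0],g[1],.30],vel=.2)
o=robot.observe();print(o['time'],o['gripper_width'],o['ft_force'],o['torque'])
# look at case and hold, with lever turned
robot.move_pose([.42,.06,.27],[180,0,194])
C=cam('wrist');im=robot.grab_frame('wrist');cv2.imwrite('pics/w2.png',im);pickle.dump(C,open('w2.pkl','wb'))
o=robot.observe();print(o['time'],o['q'],o['gripper_width'])
cv2.imwrite('pics/top2.png',robot.grab_frame('top'));cv2.imwrite('pics/side2.png',robot.grab_frame('side'))
```

```text
[ 0.57807158 -0.27475124  0.02      ] [ 0.48828311 -0.29185952  0.02      ] [ 0.38461155 -0.31254134  0.0115    ] 0.1971164024927266 -168.94713423997493 [ 0.51078509 -0.28789485]
False
[ 0.51095679 -0.28804382  0.07681744] 0.014675613672265858 59.94140446186066 [-0.06766389 -0.10982179  2.78651516]
5.05 0.014701895965335145 [ 0.91177692  0.09403505 -2.85906255] [ 0.00741292 -0.03068054 -0.03820043]
7.3417 [-9.68036268e+00 -2.58246340e+01 -2.64344287e+01  8.93916763e+01
 -2.50594676e-03 -2.36271352e+01] 0.014241989095371402
```

View pics/w2.png

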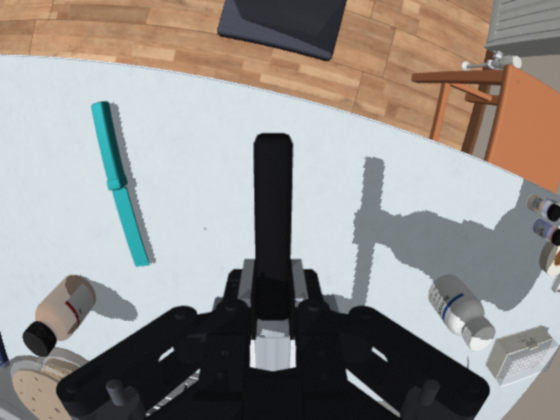

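The wrist camera now shows only the tail of the held lever, handle end at (272,135), with the lever straight in the grip. The case is hidden behind the fingers, so I'll measure it in the fixed views.

Run:
```python
from h import *
im=cv2.imread('pics/top0.png')
hsv=cv2.cvtColor(im,cv2.COLOR_BGR2HSV)
print(im[195,240],im[225,240],im[207,245],im[208,232])
m=((hsv[...,1]<12)&(hsv[...,2]>200)).astype(np.uint8)
m[:165]=0;m[222:]=0;m[:,:200]=0;m[:,280:]=0
m=cv2.morphologyEx(m,cv2.MORPH_CLOSE,np.ones((3,3)))
n,l,s,c=cv2.connectedComponentsWithStats(m);i=1+np.argmax(s[1:,4])
r=cv2.minAreaRect(np.argwhere(l==i)[:,::-1].astype(np.float32));print(s[i],r)
B=[onz('top',p,.08) for p in cv2.boxPoints(r)]
for p in B:print(p)
print(np.mean(B,0),[np.linalg.norm(B[k]-B[k-1]) for k in range(4)])
a=cv2.imread('pics/side0.png')[170:260,190:290];b=cv2.imread('pics/side2.png')[170:260,190:390]
f=lambda x:cv2.resize(x,None,fx=4,fy=4,interpolation=cv2.INTER_CUBIC)
cv2.imwrite('pics/c2.png',np.vstack([np.hstack([f(a),np.zeros((360,400,3),np.uint8)]),f(b)])[:720][:600] if 0 else np.hstack([cv2.resize(a,(400,360),interpolation=2),cv2.resize(b[:,:100],(400,360),interpolation=2)]))
```

```text
[224 219 212] [218 212 197] [197 190 183] [230 225 220]
[ 213  172   54   42 1086] ((239.2822265625, 192.11605834960938), (30.9931640625, 49.728233337402344), 74.47589111328125)
[0.63445682 0.19375097 0.08      ]
[0.67489358 0.05179524 0.08      ]
[0.58379947 0.02723342 0.08      ]
[0.54430872 0.16782512 0.08      ]
[0.60936465 0.11015119 0.08      ] [np.float64(0.09380207792932221), np.float64(0.14760271067687425), np.float64(0.09434733727334142), np.float64(0.1460326825704275)]
```

View pics/c2.png

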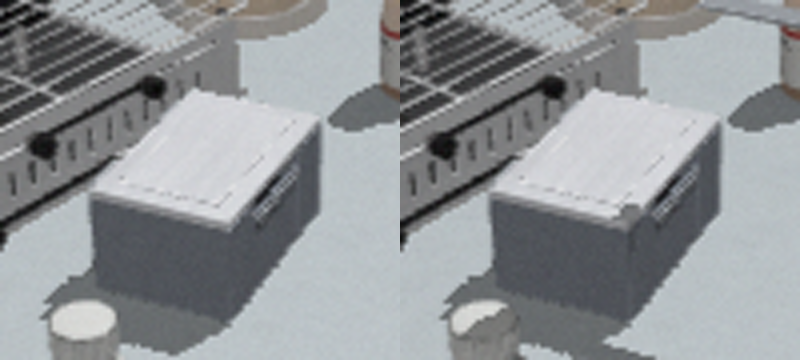

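The side crop shows the lid shut and the notch as a dark slit at crop (275,190). The front corners of the lid top are at about crop (233,222) and (320,120). I'll check the top-view fix against them.

```bash
cat >> h.py <<'E'
CC=np.array([.6094,.1101]);CY=15.6
def cw(x,y,z):  # slot-based case frame (x=0 at front face) -> world
    a=np.radians(CY);return np.array([CC[0]+(x-.05)*np.cos(a)-y*np.sin(a),CC[1]+(x-.05)*np.sin(a)+y*np.cos(a),z])
E
python3 - <<'E'
from h import *
for uv,c in [((233,222),(0,.075)),((320,120),(0,-.075)),((92,190),(.1,.075))]:
    p=(190+(uv[0]+.5)/4-.5,170+(uv[1]+.5)/4-.5); print(p,onz('side',p,.08),cw(*c,.08),proj('side',cw(*c,.08)))
for uv in[(258,218),(297,170)]: # notch ends approx
    p=(190+(uv[0]+.5)/4-.5,170+(uv[1]+.5)/4-.5);print(p,proj('side',cw(0,.035 if uv[0]<270 else -.035,.067)))
E
```

```text
(247.875, 225.125) [0.53561845 0.17048602 0.08      ] [0.54107289 0.1688912  0.08      ] [246.64083828 224.10277305]
(269.625, 199.625) [0.57352493 0.03562678 0.08      ] [0.58141086 0.02441682 0.08      ] [269.90154937 197.2204396 ]
(212.625, 217.125) [0.63026002 0.19845167 0.08      ] [0.63738914 0.19578318 0.08      ] [211.3990469  215.77428442]
(254.125, 224.125) [253.4631374  220.57125084]
(263.875, 212.125) [264.21875278 207.91387863]
```

The two views agree to about 5 mm, so I'll take the mean. Next: bring the blade to 35 mm before the notch and check.

```bash
cat >> h.py <<'E'
CC=np.array([.6065,.1093])
from scipy.spatial.transform import Rotation as Ro
LT=.130; D=.0668
def tip(x,z,b=0,y=0):
    br=np.radians(b)
    p=cw(x-LT*np.cos(br)-D*np.sin(br),y,z-LT*np.sin(br)+D*np.cos(br))
    R=Ro.from_euler('Z',CY,degrees=True)*Ro.from_euler('Y',-b,degrees=True)*Ro.from_matrix(np.diag([-1,1,-1.]))
    return p,R.as_euler('xyz',degrees=True)
E
python3 - <<'E'
from h import *
p,r=tip(-.035,.15);print(p,r)
robot.move_pose(p,r)
p,r=tip(-.035,.067);robot.line_to(p,vel=.12)
o=robot.observe();print(o['time'],o['tool_pos'],p,o['tcp_rot'],o['q'],o['ft_force'])
for n,(x0,y0,w,h) in dict(top=(200,150,100,130),side=(200,165,130,100)).items():
    im=robot.grab_frame(n);cv2.imwrite(f'pics/{n}3.png',im)
    for q in [cw(-.035,0,.067),cw(-.135,0,.067),cw(0,0,.067)]:print(n,proj(n,q).round(1),end=' ')
a=cv2.imread('pics/top3.png')[150:250,200:300];b=cv2.imread('pics/side3.png')[160:260,210:310]
cv2.imwrite('pics/c3.png',np.hstack([cv2.resize(x,(400,400),interpolation=2) for x in(a,b)]))
E
```

```text
[0.39942005 0.05148224 0.2168    ] [-180.     0.  -164.4]
8.625 [0.39999129 0.05141239 0.13474434] [0.39942005 0.05148224 0.1338    ] [-1.79967431e+02  6.27311095e-02 -1.64398073e+02] [-1.14208000e+01 -2.91270345e+01 -4.28749353e+01  7.61814194e+01
 -5.11442815e-04 -2.70227096e+01] [ 0.20221652  0.49233576 -0.88301843]
top [247.4 221. ] top [256.4 253.5] top [244.3 209.8] side [272.2 217.1] side [308.3 225.2] side [260.  214.3]
```

View pics/c3.png

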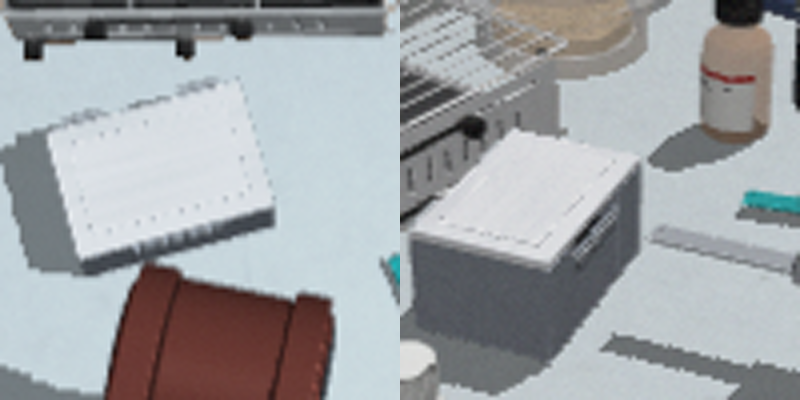

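The tip appears at side pixel (273,218.6), against a prediction of (272.2,217.1). That offset matches the lid corners' offset, so it's a camera bias and the original case fix was right. The notch looks a little low relative to the blade, so I'll take one closer crop with predicted marks.

```bash
sed -i 's/^CC=np.array(\[.6065,.1093\])/CC=np.array([.609,.110])/' h.py
python3 - <<'E'
from h import *
im=cv2.imread('pics/side3.png');x0,y0,s=244,188,14
c=cv2.resize(im[y0:y0+42,x0:x0+54],None,fx=s,fy=s,interpolation=cv2.INTER_NEAREST)
for z,col in((.08,(255,0,0)),(.072,(0,255,0)),(.062,(0,0,255))):
    for y in(.075,.035,0,-.035,-.075):
        u=proj('side',cw(0,y,z))+[.8,1.5]; cv2.circle(c,tuple(((u-[x0,y0]+.5)*s).astype(int)),3,col,-1)
cv2.imwrite('pics/c4.png',c)
E
```

```text
(no output)
```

View pics/c4.png

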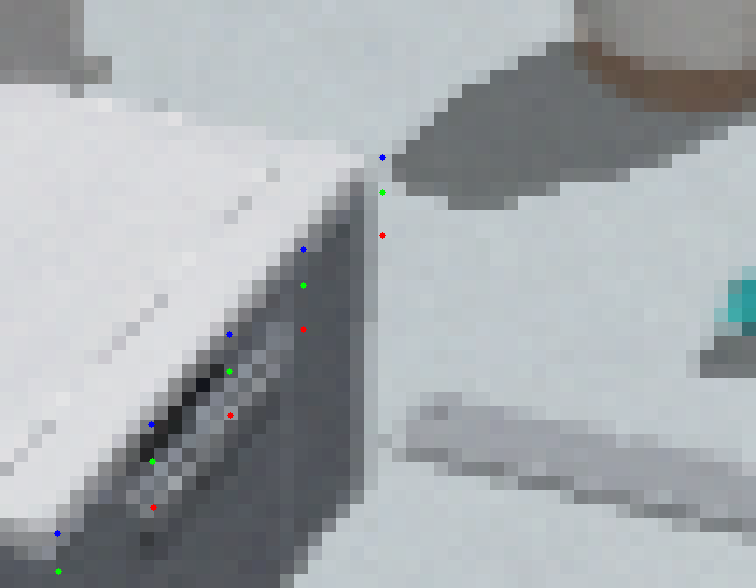

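Predicted notch corners (green/red) coincide with the slit to about a pixel, and the blade line extends to crop (232,386) against a slot centre of (230,393). Height and side are right, so I'll insert.

Run:
```python
from h import *
p,r=tip(-.035,.067);robot.line_to(p,vel=.05)
f0=robot.observe()['ft_force']
p,r=tip(.020,.067);print('contact',robot.line_to(p,vel=.05,guard=5))
o=robot.observe();print(o['time'],p-o['tool_pos'],o['ft_force']-f0,o['gripper_width'])
im=robot.grab_frame('side');cv2.imwrite('pics/side5.png',im)
cv2.imwrite('pics/c5.png',cv2.resize(im[170:250,220:340],None,fx=6,fy=6,interpolation=2))
```

```text
contact False
10.225 [2.11197349e-04 2.07658581e-05 3.05328914e-05] [-0.41891225  0.10779902 -0.40234735] 0.014392922128546244
```

View pics/c5.png

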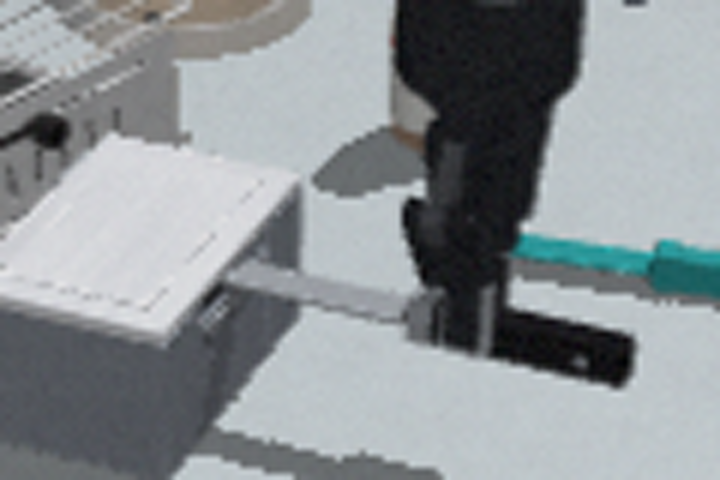

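The blade is in the notch (entry at crop (240,275)) with no contact force. Now I'll swing the lid up along the arc about its hinge.

```bash
cat >> h.py <<'E'
def arc(th,s=.08):
    a=np.radians(th);return .1-s*np.cos(a)-.0015*np.sin(a),.072+s*np.sin(a)-.0015*np.cos(a),min(15,.3*th)
E
python3 - <<'E'
from h import *
f0=robot.observe()['ft_force'];t0=robot.observe()['torque']
for th in [4,10,18,27,36,46,56]:
    p,r=tip(*arc(th)); g=robot.line_to(p,vel=.06,rotation=r,guard=25)
    o=robot.observe();print(th,round(o['time'],1),g,(o['ft_force']-f0).round(1),(o['torque']-t0).round(2),round(o['gripper_width'],4))
    if g:break
im=robot.grab_frame('side');cv2.imwrite('pics/side6.png',im)
cv2.imwrite('pics/c6.png',cv2.resize(im[130:250,200:340],None,fx=5,fy=5,interpolation=2))
E
```

```text
4 10.5 False [-0.1  1.  -0.7] [-0.02  0.23  0.02] 0.0142
10 10.8 False [-0.6  1.  -1.7] [-0.1   0.45  0.03] 0.0146
18 11.0 False [-1.4  1.  -1.8] [-0.01  0.44  0.  ] 0.0143
27 11.3 False [-0.3  1.1 -0.8] [-0.04  0.35 -0.01] 0.0144
36 11.5 False [-1.4  0.8 -0.5] [-0.09  0.24 -0.01] 0.0146
46 11.8 False [0.2 0.6 0.1] [-0.05  0.3   0.  ] 0.0143
56 12.2 False [-0.   1.1 -0. ] [-0.08  0.32 -0.01] 0.0145
```

View pics/c6.png

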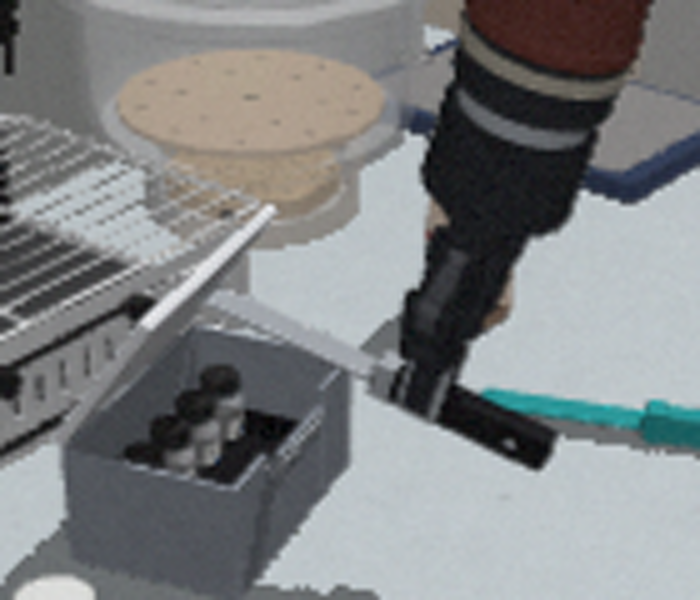

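The lid is well over half-way up, with the blade tip under it at crop (215,300) and small forces. Continuing to upright.

Run:
```python
from h import *
f0=robot.observe()['ft_force'];t0=robot.observe()['torque']
for th in [66,76,84,90,93]:
    p,r=tip(*arc(th)); g=robot.line_to(p,vel=.06,rotation=r,guard=12)
    o=robot.observe();print(th,round(o['time'],1),g,(o['ft_force']-f0).round(1),(o['torque']-t0).round(2),round(o['gripper_width'],4))
    if g:break
im=robot.grab_frame('side');cv2.imwrite('pics/side7.png',im)
for th in(75,80,85,90):
    a=np.radians(th);print(th,[proj('side',cw(.1-.1*np.cos(a),y,.072+.1*np.sin(a))).round(1) for y in(.075,0,-.075)])
cv2.imwrite('pics/c7.png',cv2.resize(im[130:250,200:340],None,fx=5,fy=5,interpolation=2))
```

```text
66 12.6 False [0.6 0.1 0.4] [0.05 0.01 0.05] 0.0142
76 13.0 False [ 0.8 -0.4 -0.6] [-0.   -0.04  0.  ] 0.0144
84 13.3 False [ 0.5  0.1 -0.5] [0.08 0.02 0.  ] 0.0142
90 13.6 False [ 1.4 -0.8 -0.5] [-0.02 -0.02  0.02] 0.0143
93 13.8 False [0.7 0.1 0. ] [-0.07 -0.08  0.05] 0.0144
75 [array([218.3, 187.1]), array([232.6, 174.7]), array([245.2, 163.7])]
80 [array([215.2, 185.7]), array([229.6, 173.5]), array([242.4, 162.6])]
85 [array([212. , 184.7]), array([226.6, 172.5]), array([239.6, 161.7])]
90 [array([208.9, 183.9]), array([223.6, 171.8]), array([236.7, 161. ])]
```

View pics/c7.png

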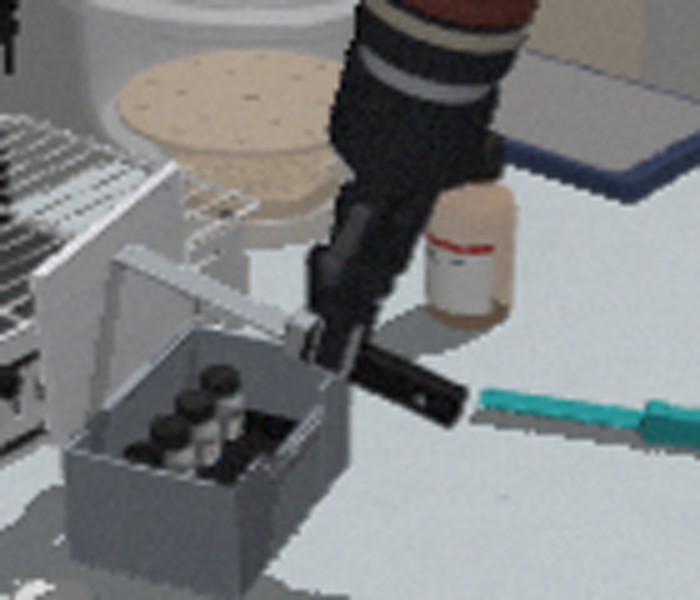

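The lid's top corners are at side pixels (207,184) and (236,163), against (209,184) and (237,161) predicted for 90°, so it's upright. Now withdraw, lay the lever on the clear bench in front, and release.

Run:
```python
from h import *
x,z,b=arc(93)
p,r=tip(-.02,z,b);robot.line_to(p,vel=.12)
p,r=tip(-.04,.20);robot.line_to(p,vel=.15,rotation=r)
robot.move_pose([.44,.06,.22],[180,0,-90])
robot.line_to([.44,.06,.09],vel=.12)
print(robot.line_to([.44,.06,.0762],vel=.03,guard=6))
o=robot.observe();print(o['tool_pos'],o['ft_force'],o['tcp_rot'])
robot.set_gripper(.05);robot.pause(.3)
robot.line_to([.44,.06,.25],vel=.15)
robot.move_pose([.42,-.25,.32],[180,0,-90]);robot.pause(.3)
o=robot.observe();print(o['time'],o['ft_force'],o['gripper_width'])
a=robot.grab_frame('side');b=robot.grab_frame('top');cv2.imwrite('pics/t8.png',b)
cv2.imwrite('pics/c8.png',np.hstack([cv2.resize(a[120:320,110:390],(400,286),interpolation=2),cv2.resize(b[130:290,130:354],(400,286),interpolation=2)]))
for c,z in(((145,135),.1),((140,170),.1)):pass
```

```text
Traceback (most recent call last):
plant.IKError: the arm cannot follow that straight line within its joint ranges
```

Run:
```python
from h import *
x,z,b=arc(93)
p,r=tip(.065,z,b);robot.line_to(p,vel=.08)
p,r=tip(.02,z+.03,0);robot.line_to(p,vel=.1,rotation=r)
p,r=tip(-.03,z+.06,0);robot.line_to(p,vel=.15)
robot.move_pose([.44,.06,.22],[180,0,-90])
robot.line_to([.44,.06,.09],vel=.12)
print(robot.line_to([.44,.06,.0762],vel=.03,guard=6))
o=robot.observe();print(o['tool_pos'],o['ft_force'],o['tcp_rot'])
robot.set_gripper(.05);robot.pause(.3)
robot.line_to([.44,.06,.25],vel=.15)
robot.move_pose([.42,-.25,.32],[180,0,-90]);robot.pause(.3)
o=robot.observe();print(o['time'],o['ft_force'],o['gripper_width'])
a=robot.grab_frame('side');b=robot.grab_frame('top');cv2.imwrite('pics/t8.png',b)
cv2.imwrite('pics/c8.png',np.hstack([cv2.resize(a[120:320,110:390],(400,286),interpolation=2),cv2.resize(b[130:290,130:354],(400,286),interpolation=2)]))
```

```text
True
[0.43993961 0.0599987  0.07677911] [-1.30923426 -0.78163303  5.75773374] [ 1.79992093e+02 -1.00328664e-03 -9.00006093e+01]
22.3417 [ 0.80059837 -0.32868992  0.03174933] 0.0498288477849521
```

View pics/c8.png

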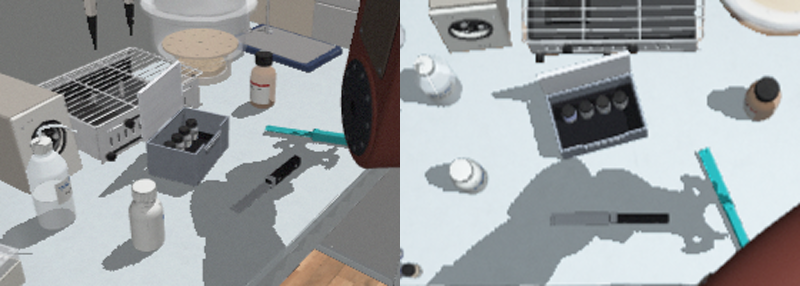

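The lid stands upright (side crop (160,100)). The lever lies flat on the bench (top crop (610,218)), the bottles are standing in place, and the gripper is clear.

```bash
python3 -c "
from plant import robot
print(robot.job_done())"
```

```text
the job is handed in; nothing more can be done
None
```

The job is handed in: the lid was levered upright, the lever lies flat on the bench with the gripper clear, and the bottles are still standing; the clock read about 22 s of the 69 s allowed.

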